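# Free the courgette end caught in the scrap caddy lid

### The job

A courgette end is caught under the lid of the steel scrap caddy and holds it ajar. With the fingertips, press the caddy's hand lever right down so that the lid swings fully open and the end drops inside, then ease the lever back up slowly so that the lid comes down fully shut without slamming. Move the lid only by the lever, do not touch the courgette end, and leave everything else on the counter where it is.

Things in the scene. Friction and masses are not known exactly. Their poses are not given: they have to be found in the camera images.
- caddy: fixed food-scrap caddy: upright brushed-steel box, 200 mm deep (its x), 190 mm wide (y), rim 197 mm high, bucket inside. Origin at the centre of its underside on the counter; x points from its front (lever side) to its back (hinge), z up. Its front faces the robot or turns up to 75 degrees to the robot's right. Inside the front rim a lip slopes 28 degrees down and inwards 45 mm
- lever: hand lever low on the caddy's front. Origin on its pivot, 60 mm in front of the caddy's origin, 45 mm up; turns about the caddy's y axis, 0 with the lid shut to 0.33 rad down at a hard stop. The lid turns 3.8 times as far. The lid's weight alone raises it: 10 to 18 N at the tread near shut, a third of that open; let go, it flies up almost undamped
- tread (a point): centre of the top of the lever's tread, a flat black plate 54 mm wide (caddy y), 44 mm deep (x). Lid shut: 162 mm in front of the caddy's origin (62 mm clear of the front wall), 67 mm above the counter, outer edge 9.5 degrees high. Fully pressed: 163 mm in front, 32 mm up, outer edge 9.5 degrees low. Starts about 5 mm below its lid-shut height
- lid_angle (a joint): angle of the lid about its hinge: 0 fully shut, about 1.25 rad fully open (lever at its stop). It starts ajar at about 0.17 rad, resting on the courgette end
- lid: the lid, a flat steel and black plastic panel 208 by 198 mm and 15 mm thick (0.28 to 0.46 kg). Origin on the hinge line, 104 mm behind the caddy's origin and 200 mm above the counter; the panel runs from there to the front, its own -x, and its front edge swings up and back
- courgette_end: dark green stub of courgette, 42 mm diameter, 50 mm long, 50 g, lying across the caddy's front lip under the lid, 72 mm in front of the caddy's origin and up to 25 mm to either side. Origin at its middle, y along its length. It rolls inwards and falls into the bucket as soon as the lid is lifted off it
- jug: glass measuring cup, 110 mm diameter and 100 mm high, handle on its y side, origin at the centre of its underside; stands near the lever or beside the caddy; leave alone
- mill: wooden pepper mill, 54 mm diameter and 176 mm high, origin at the centre of its underside; stands near the lever or beside the caddy; leave alone
- courgette_end2: another courgette end, 41 mm diameter and 55 mm high, standing on its cut face near the lever, origin at the centre of its underside; leave alone
- grater: steel box grater with black base and handle, 118 by 98 mm and 248 mm high, at the robot's left, origin at the centre of its underside; leave alone
- courgette: whole courgette, 170 mm long and 41 mm thick, on the wooden chopping board (300 by 200 by 18 mm) at the robot's right, origin at the middle of its underside; leave alone
- knife: paring knife, 210 mm long, flat on the chopping board, origin at its middle; leave alone

How it is judged:
On the way:
1. the fingers press the lever right down and the lid stands fully open (value of joint lid_angle above 1.1 rad and contact force between the fingers and lever above 1 N), for 0.1 s.
At the end, for the whole second after the job is handed in: The lid is fully shut (within 0.04 rad) and at rest, and the courgette end lies in the caddy's bucket (centre more than 75 mm below the rim), at rest (value of joint lid_angle below 0.04 rad and velocity of joint lid_angle between -0.1 and 0.1 rad/s and z of courgette_end in the frame of caddy between 0.02 and 0.12 m and horizontal distance between courgette_end and caddy below 0.11 m and linear speed of courgette_end below 0.05 m/s); the robot touches nothing.
It fails at once if the lid slams: it comes down faster than 1.5 rad/s (about 0.3 m/s at its front edge) in the last 0.2 rad (value of joint lid_angle below 0.2 rad and velocity of joint lid_angle below -1.5 rad/s).
It fails at once if the robot touches the lid itself (contact force between any of the fingers, the arm and lid above 1 N).
It fails at once if the robot touches the courgette end (contact force between any of the fingers, the arm and courgette_end above 0.5 N).
It fails at once if the courgette end is lifted or falls outside the caddy (height (world z) of courgette_end above 0.26 m or horizontal distance between courgette_end and caddy above 0.135 m).
It fails at once if something else on the counter is lifted, knocked over or pushed more than 20 mm (distance of any of jug, mill, courgette_end2, grater, courgette, knife from where it was at the start of the episode above 0.02 m).
It also fails if it takes over 48 s, if anything falls off the work surface, if the arm or the gripper's body presses on something with over 40 N, if the wrist force passes 120 N, or if a joint passes its speed limit or range.

### The arm

A 7-joint arm with a two-finger parallel gripper is mounted at the origin on the work surface. World frame = base frame: x ahead of the robot, y to its left, z up, the work surface at z = 0. Lengths are in m, angles in rad, forces in N, time in s.
With the tool pointing down it reaches from about 0.425 to 0.875 m from the base axis. Payload 8.4 kg.
Tool frame: the origin (TCP) lies midway between the tips of the shut fingers; the grasp point (between the pads) lies 19 mm behind it; z points along the fingers, y is the line along which they close (so a half turn about z gives the same grasp; the last joint's range is limited). The gripper opens to 85 mm and grips with 20 to 120 N. Pads are 22 mm wide; open, the fingers measure 114 mm over their backs; the gripper's body (76 mm by 85 mm) begins 54 mm behind the grasp point. The pads swing forward as they close: fully open they stand 13 mm farther back than shut.
Start: joints at [-1.429, 0.333, 0.04, 1.465, -0.013, 1.343, -0.059], TCP at [0.155, 0.631, 0.231] pointing down, gripper open.
Joint ranges: [-2.58, 2.58], [-0.38, 2.09], [-1.3, 1.39], [0.25, 2.4], [-1.5, 4.64], [0.08, 2.09], [-2.65, 2.65]. Speed limits (rad/s): [2.22, 2.22, 2.79, 2.79, 3.14, 3.14, 3.14].

### API

Orientations are given as a 3x3 rotation matrix whose columns are the frame's x, y, z axes.
In Python, from station import move_to, move_l, set_joints, grip, pause, inverse_kinematics, camera, Unreachable, finish_job, get_time, get_joint_pos, get_qvel, get_effort, get_tool_pos, get_tool_rot, get_ft_force, get_wrist_torque, get_finger_gap, get_finger_force gives the robot as it stands. The module is installed in compiled form; this text tells all that it offers. Calls block until the motion is done:
- move_to(position, orientation): joint-space move of the TCP to a pose.
- move_l(position, frame=None, speed=0.15, until_force=None): straight line of the TCP; frame=None keeps the orientation; speed is the mean speed in m/s. With until_force (N) it stops when the force on the tool has changed by that much, and returns True; else False.
- set_joints(angles): joint-space move.
- grip(opening, strength=None): finger opening in m; strength is the grip in N (None keeps the last); returns when the fingers have stopped.
- pause(seconds).
- inverse_kinematics(position, orientation): joint angles nearest the present ones, or None.
- camera(name): name is "side" or "top" or "wrist"; returns a dict with "pixels" (480x640x3 uint8, red, green, blue), "vfov" (degrees; the focal length in pixels is half the picture's height over the tangent of half this angle, whatever the lens; pixels are square), "cx", "cy" (the principal point, pixels), "k1" (the pictures are not rectified: a ray, as slopes to the right and down, at radius r is drawn at 1 + k1 r^2 times it, then the intrinsics apply), "origin" and "attitude" of the camera in the world. Camera axes: x right, y up, looking along -z (the intrinsics and any distortion apply to the point x, -y, -z); pixel columns grow to the right and rows downward; lengths in m; the calibration is good to about 2 mm. A picture is of the moment at which its call begins. There is no depth.
A pose or a line that the arm cannot do raises Unreachable and nothing moves.
- finish_job(): hands the job in; it is judged then, once.
Readings, each from a call of its own:
- get_time(): time.
- get_joint_pos(): joint angles.
- get_qvel(): joint speeds.
- get_effort(): joint torques, N m.
- get_tool_pos(): TCP position.
- get_tool_rot(): TCP orientation.
- get_ft_force(): force on the tool from outside, world axes, zero at the start.
- get_wrist_torque(): the same for the moment, N m.
- get_finger_gap(): finger opening in m.
- get_finger_force(): force on a finger pad.
Only numpy, scipy, OpenCV 4.12 (cv2) and the standard library are available. Lean on these libraries where they do the work, as an engineer would, in place of code of your own. Each camera call takes 0.05 s, during which the arm holds its last target. There are 200 camera calls.

## Working session

There is one attempt and no reset: what is moved stays moved. The work goes in short steps, each a Python script; the robot and the scene stay as the last script left them, time stands still between calls to the robot, and variables do not carry over. Pictures are saved under pics/ and viewed, at most 10 in all, crops included, and the job is handed in when it is done.

```bash
mkdir -p pics; cat > h.py <<'E'
import numpy as np, cv2
from station import *
def shot(name,fn):
    c=camera(name); cv2.imwrite(fn,c["pixels"][:,:,::-1]); np.save(fn[:-4]+'.npy',c,allow_pickle=True); return c
def load(fn): return np.load(fn,allow_pickle=True).item()
def ray(c,u,v):
    f=240/np.tan(np.radians(c["vfov"])/2)
    K=np.array([[f,0,c["cx"]],[0,f,c["cy"]],[0,0,1.]])
    p=cv2.undistortPointsIter(np.array([[[u,v]]],float),K,np.array([c["k1"],0,0,0.]),None,None,(3,100,1e-10))[0,0]
    d=np.array(c["attitude"]).reshape(3,3)@np.array([p[0],-p[1],-1]); return np.array(c["origin"]),d/np.linalg.norm(d)
def onz(c,u,v,z):
    o,d=ray(c,u,v); return o+d*(z-o[2])/d[2]
def tri(c1,p1,c2,p2):
    o1,d1=ray(c1,*p1);o2,d2=ray(c2,*p2)
    t=np.linalg.lstsq(np.stack([d1,-d2],1),o2-o1,rcond=None)[0]
    a,b=o1+t[0]*d1,o2+t[1]*d2; return (a+b)/2,np.linalg.norm(a-b)
def proj(c,P):
    q=np.array(c["attitude"]).reshape(3,3).T@(np.array(P)-np.array(c["origin"]))
    f=240/np.tan(np.radians(c["vfov"])/2); x,y=q[0]/-q[2],-q[1]/-q[2]; s=1+c["k1"]*(x*x+y*y)
    return c["cx"]+f*x*s,c["cy"]+f*y*s
E
python3 - <<'E'
from h import *
for n in("side","top","wrist"):
    c=shot(n,f"pics/{n}0.png"); print(n,c["vfov"],c["cx"],c["cy"],c["k1"],c["origin"],np.round(c["attitude"],3).tolist())
E
```

```text
side 50.83915470679799 312.00968304444234 231.56765556630944 -0.06662558529107938 [-0.17369501 -0.77515273  0.95065204] [[0.706, 0.438, -0.557], [-0.708, 0.412, -0.574], [-0.023, 0.799, 0.601]]
top 49.14648663270593 312.35801510615994 243.31468334099765 -0.06311098829806804 [ 0.42902459 -0.01162211  1.72111212] [[0.028, 0.995, -0.093], [-1.0, 0.029, 0.006], [0.008, 0.093, 0.996]]
wrist 63.71884289935248 323.1834542274259 242.53837971836626 -0.0500708832615284 [0.08264816 0.64871043 0.37201772] [[0.238, -0.928, -0.286], [0.971, 0.227, 0.072], [-0.001, -0.295, 0.955]]
```

View pics/top0.png

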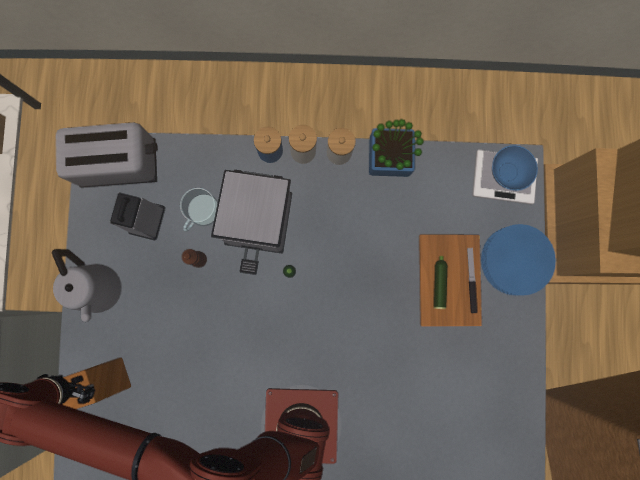

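View pics/side0.png

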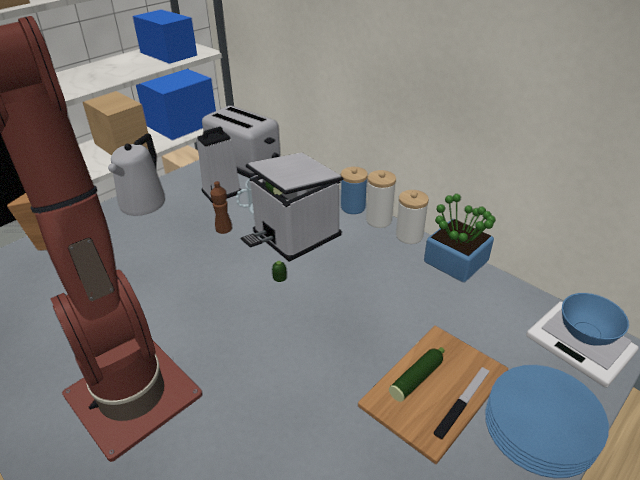

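The top view shows the caddy at about (253,210), its tread at (249,267), the standing courgette end at (289,271), the mill at (193,258) and the jug at (199,207). In the side view the tread is at about (258,239), the courgette end at (280,271) and the mill at (222,215). Next I'll zoom in on both.

```bash
python3 - <<'E'
from h import *
t=load("pics/top0.npy");s=load("pics/side0.npy")
def crop(c,x,y,w,h,k): return cv2.resize(c["pixels"][y:y+h,x:x+w,::-1],None,fx=k,fy=k,interpolation=cv2.INTER_CUBIC)
a=crop(t,170,160,130,130,3);b=crop(s,200,150,130,130,3)
cv2.imwrite("pics/z0.png",np.hstack([a,b]))
for n,c,(x0,y0,x1,y1) in(("top",t,(225,235,275,285)),("side",s,(235,220,280,255))):
    g=c["pixels"][y0:y1,x0:x1].max(2); m=(g<60).astype(np.uint8)
    k,l,st,ce=cv2.connectedComponentsWithStats(m)
    for i in range(1,k):
        if st[i,4]>15: print(n,st[i]+[x0,y0,0,0,0],ce[i]+[x0,y0])
E
```

```text
top [225 237  50  10  97] [249.4742268 241.       ]
top [241 245  22   5  45] [251.06666667 247.08888889]
top [240 259  18  15 139] [248.69784173 266.11510791]
side [241 221  39  32 307] [264.05863192 237.34527687]
```

View pics/z0.png

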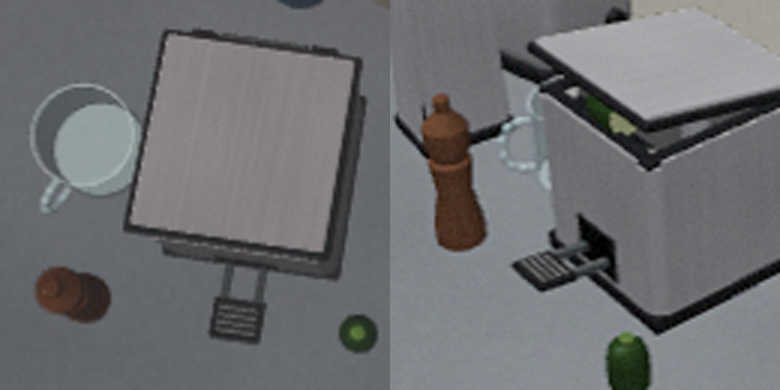

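The zoom shows the tread's corners in both views: top centre about (249.5,266.3), side centre about (252.2,239.8). The caddy is turned about 8° in the top view. Next I'll triangulate these and plan the approach.

```bash
python3 - <<'E'
from h import *
t=load("pics/top0.npy");s=load("pics/side0.npy")
T=np.array([(214,297),(267,302),(262,342),(210,336)])/3+[170,160]
S=(np.array([(548,250),(580,272),(545,290),(513,265)])-[390,0])/3+[200,150]
P=[]
for a,b in zip(T,S):
    p,e=tri(t,a,s,b);P.append(p);print(np.round(p,4),round(e,4))
print("tread",np.mean(P,0),tri(t,T.mean(0),s,S.mean(0)))
P=np.array(P); v=(P[0]+P[1]-P[2]-P[3]); w=P[0]+P[3]-P[1]-P[2]; print("yaws",np.degrees(np.arctan2(v[1],v[0])),np.degrees(np.arctan2(w[1],w[0]))-90)
for nm,a,b,z,o in(("base right",(338,278),(365,95),0.19,0),("base front",(165,252),(338,278),0.19,90)):
    A=onz(t,*(np.array(a)/3+[170,160]),z);B=onz(t,*(np.array(b)/3+[170,160]),z);d=B-A;print(nm,A,B,np.degrees(np.arctan2(d[1],d[0]))+o)
for n,px,z in(("mill",(194,257),.1),("jug",(199,207),.05),("c2",(289,271),.055),("grater",(135,215),.2)): print(n,onz(t,*px,z))
print(np.round(get_tool_rot(),3).tolist())
E
```

```text
[0.5294 0.2029 0.0544] 0.0017
[0.5246 0.1467 0.0599] 0.0004
[0.4828 0.1499 0.0603] 0.001
[0.4877 0.2051 0.0581] 0.0014
tread [0.50610479 0.17615521 0.05816898] (array([0.50610248, 0.1761203 , 0.05792351]), np.float64(0.000992730015171937))
yaws -3.7116816436202926 -5.006982845705068
base right [0.54266256 0.06582481 0.19      ] [0.72427162 0.045348   0.19      ] -6.433050679214722
base front [0.56317585 0.23567894 0.19      ] [0.54266256 0.06582481 0.19      ] -6.8862633537215885
mill [0.5278279  0.34475367 0.1       ]
jug [0.69266809 0.34763753 0.05      ]
c2 [0.49497376 0.05062421 0.055     ]
grater [0.64008987 0.50339033 0.2       ]
[[-0.971, 0.238, -0.0], [0.238, 0.971, -0.001], [-0.0, -0.001, -1.0]]
```

```bash
cat >> h.py <<'E'
y=np.radians(-6); th=np.radians(12)
c_=np.array([np.cos(y),np.sin(y),0]); Y=np.array([-np.sin(y),np.cos(y),0]); Z=np.sin(th)*c_-np.cos(th)*np.array([0,0,1]); R=np.stack([np.cross(Y,Z),Y,Z],1)
TX,TY=0.505,0.176
E
python3 - <<'E'
from h import *
p=get_tool_pos(); move_l([p[0],p[1],0.36],speed=0.2); grip(0.0)
move_to([TX,TY,0.36],R); move_l([TX,TY,0.14],R,speed=0.15)
print(get_tool_pos(),get_time(),get_ft_force(),np.round(get_joint_pos(),2))
c=shot("wrist","pics/w1.png"); s=shot("side","pics/s1.png")
cv2.imwrite("pics/z1.png",np.hstack([cv2.resize(c["pixels"][:,:,::-1],(400,300)),cv2.resize(s["pixels"][130:280,180:380,::-1],(400,300))]))
E
```

```text
[0.50542183 0.17623969 0.14072465] 5.3833 [-0.3855507  -0.21132632  0.4384689 ] [-1.01  0.03  0.53  2.04  0.13  0.91  0.91]
```

View pics/z1.png

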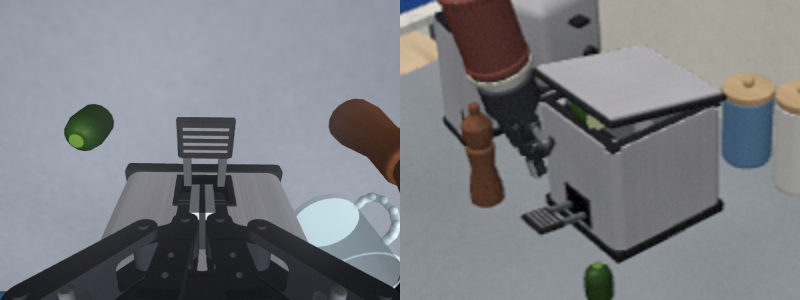

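The wrist view has the tread at (206,138), centred under the shut fingers. The mill at right and the courgette end at left are both clear of them. In the side view the hand stands clear of the lid. Next I'll press.

```bash
python3 - <<'E'
from h import *
f0=np.array(get_ft_force())
print(move_l([TX,TY,0.045],R,speed=0.03,until_force=4),get_tool_pos(),get_ft_force()-f0)
for z in(0.05,0.04,0.034,0.031,0.028,0.025):
    if get_tool_pos()[2]<z: continue
    h=move_l([TX-0.0005,TY,z],R,speed=0.02,until_force=30)
    print(z,h,np.round(get_tool_pos(),4),np.round(get_ft_force()-f0,1),get_time())
    if h or (get_ft_force()-f0)[2]>30: break
pause(0.3); print(get_ft_force()-f0)
c=shot("wrist","pics/w2.png"); s=shot("side","pics/s2.png")
cv2.imwrite("pics/z2.png",np.hstack([cv2.resize(c["pixels"][:,:,::-1],(400,300)),cv2.resize(s["pixels"][100:280,160:400,::-1],(400,300))]))
E
```

```text
True [0.50510952 0.17615408 0.0621394 ] [-3.41866862 -0.57551628 13.52673944]
0.05 False [0.5041 0.1763 0.0501] [-6.1 -0.8  8.3] 8.4917
0.04 False [0.5044 0.1762 0.04  ] [-2.7  0.6  4.8] 9.1417
0.034 False [0.5047 0.176  0.0341] [-0.3  0.1  3.2] 9.5917
0.031 False [0.505  0.1761 0.0315] [-2.1 -0.9  8.7] 9.8917
0.028 True [0.5051 0.1761 0.0311] [-11.3  -3.1  25.5] 10.1
[-11.1399072   -4.47579481  26.62578391]
```

View pics/z2.png

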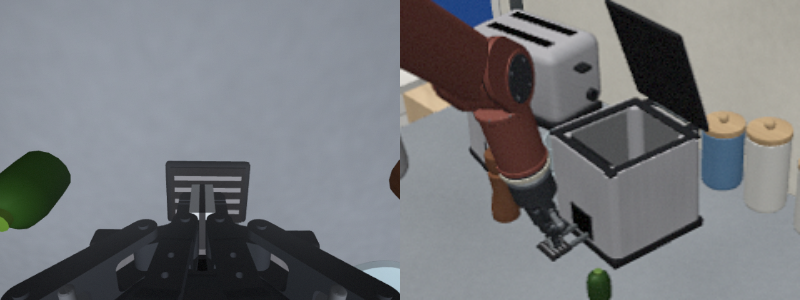

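The lever is on its stop and the lid stands fully open. The lip is clear, so the end has dropped in. Next I'll ease the lever back up.

```bash
python3 - <<'E'
from h import *
for z in(0.045,0.058,0.064,0.068,0.073):
    move_l([TX,TY,z],R,speed=0.008 if z<.06 else .005); print(np.round(get_tool_pos(),4),np.round(get_ft_force(),1),get_time())
move_l([TX-0.01,TY,0.13],R,speed=0.05); move_l([TX-0.03,TY,0.25],R,speed=0.15); pause(0.5)
print(get_time(),get_ft_force())
c=shot("top","pics/t3.png"); s=shot("side","pics/s3.png")
cv2.imwrite("pics/z3.png",np.hstack([cv2.resize(c["pixels"][150:300,130:330,::-1],(400,300)),cv2.resize(s["pixels"][100:280,160:400,::-1],(400,300))]))
E
```

```text
[0.5049 0.1762 0.0452] [-5.7 -0.3  6.9] 12.55
[0.5056 0.1761 0.0587] [-4.9 -0.4 11.3] 14.325
[0.5064 0.176  0.0652] [-2.2 -1.3 11.5] 15.675
[0.505  0.176  0.0679] [ 1.6 -0.3  0.7] 16.625
[0.505  0.176  0.0729] [ 0.4 -0.1 -0.4] 17.775
20.5417 [-0.34188171  0.46499438  0.17376914]
```

View pics/z3.png

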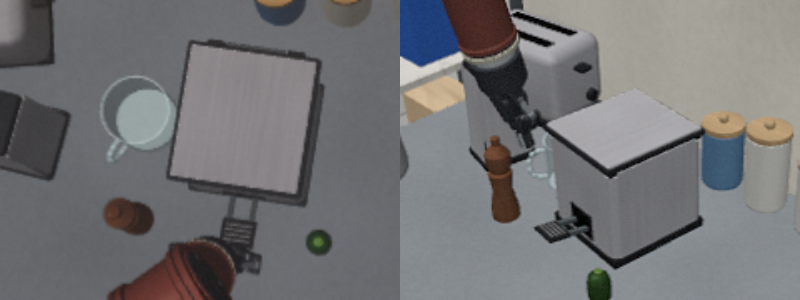

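The lid lies flat and shut on the rim, the other things stand where they were, and the hand is clear.

```bash
python3 -c "
from station import *
print(finish_job())"
```

```text
the job is handed in; nothing more can be done
None
```

I pressed the lever to its stop so the lid swung fully open, then eased it back until the lid was flat shut. The courgette end was gone from the lip, so I take it to be in the bucket, though I didn't see it there. In the last pictures nothing nearby had visibly moved. I handed the job in at about 20.5 s; no verdict came back.

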